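# Park the rolling dish caddy in its bench bay

## Task

Push the little wheeled caddy with its two petri dishes by the blue bar at its back until both swivelling front castors trail straight, and do that before it enters the aluminium parking bay; then steer it in, on its wheels, until its bumper sits squarely on the rubber buffers of the end stop. Lean on it there for about a second with a light but definite pressure of some 5 to 10 newtons, then draw back and leave it parked against the buffers with the castors still trailing. Only push: do not pinch the bar, lift or tip the caddy or ram the bay, keep the dishes in the tray, and leave the beaker, the timer and the blood tube alone.

Things in the scene. Friction and masses are not known exactly. Their poses are not given: they have to be found in the camera images.
- caddy: White tray on wheels, 160 x 110 mm (x, y), 0.55 to 0.9 kg laden. Origin on the bench under the tray's centre; x forward (driving direction), y to its left, z up. Tray floor 41 mm up, rim top 58 mm. Fixed wheels at the back, two swivel castors in front (swivel axes at x = +50, y = +-33 mm). Rolling resistance under 2 N; pushed slowly it coasts only a few mm.
- rear_axle (a point): Middle of the caddy's rear axle line, x = -55 mm of the caddy, 12 mm up; axes as the caddy. Two fixed wheels (24 mm diameter) at 42 mm either side: they roll but do not steer or slide sideways, so this point travels only along the caddy's x and the caddy turns about a point on this line.
- push_face (a point): Centre of the flat rear face of the blue push bar (upright plate, 110 mm wide, 6 mm thick, 30 to 64 mm above the bench) at x = -118 mm of the caddy, 47 mm up; axes as the caddy. Push here: two parted fingertips on this face, closing line parallel to the bar, turn the caddy as the gripper turns. Nothing stands behind it.
- bumper (a point): Middle of the front face of the caddy's black rubber bumper (100 mm wide, 37 to 53 mm up), x = +88 mm of the caddy, 45 mm up; axes as the caddy.
- castor_left_axle (a point): Wheel centre (18 mm wheel) of the left front castor, 12 mm behind its swivel axis; its x axis points from the wheel centre to the swivel axis. It trails straight when that axis points along the caddy's x (this point then at x = +38, y = +33 mm of the caddy). Swivels freely; at the start crooked by 50 to 150 degrees.
- castor_right_axle (a point): The same for the right front castor: trailing straight, it is at x = +38, y = -33 mm of the caddy.
- bay: Fixed parking bay. Origin on the bench where the caddy's origin is when parked touching the buffers; x is the driving-in direction, axes match the parked caddy's. Upright side rails 50 mm tall, 120 mm apart inside (5 mm play each side), from x = -47 to +88 mm, flared to 155 mm at the mouth, x = -94 mm. At the start the caddy is 0.31 to 0.37 m behind, up to 45 mm aside, 0.22 rad askew.
- buffers (a point): Midway between the faces of the end stop's two rubber buffers, x = +88 mm of the bay, 45 mm up; buffers 20 mm diameter at 35 mm either side; axes as the bay. The stop is rigid and the buffers nearly so: 1 mm of further push gives roughly 6 to 15 N, so the touch must be felt.
- dish_front: Closed petri dish, 74 mm diameter, 16 mm tall, lying loose in the front half of the tray; origin at the centre of its underside.
- dish_rear: The same, in the rear half of the tray.
- beaker: Bystander: small glass beaker, 55 mm diameter, 66 mm tall, beyond the bay's end stop; origin at its underside centre.
- timer: Bystander: white bench timer 62 x 66 x 20 mm lying beyond the bay's end stop; origin at its underside centre.
- tube: Bystander: red-capped blood tube lying (90 x 68 mm, 17 mm thick) on the far side of the caddy's path. Behind it and beside the bay stands the tall fixed centrifuge (teal, lid up; its front about x = 0.62 m and beyond in the world): swing the arm in on the robot's side of it.
There are look-alikes about, which are no part of the job. Leave any green look-alike of the dish_rear alone.

How it is judged:
By the outcome, as a careful person would: the job done as asked, in the order asked, and still so for the second after the job is handed in, with the robot touching nothing.
It also fails if it takes over 70 s, if anything falls off the work surface, if the arm or the gripper's body presses on something with over 40 N, if the wrist force passes 120 N, or if a joint passes its speed limit or range.

## Robot

A 7-joint arm with a two-finger parallel gripper is mounted at the origin on a cart in front of the work surface, level with it; the furniture and walls round the work are solid. World frame = base frame: x ahead of the robot, y to its left, z up, the work surface at z = 0. Lengths are in m, angles in rad, forces in N, time in s.
With the tool pointing down it reaches from about 0.425 to 0.875 m from the base axis. Payload 4.7 kg.
Tool frame: the origin (TCP) lies between the finger pads; the fingertips stand 14 mm ahead of it and the grasp point (between the pads) lies 5 mm behind it; z points along the fingers, y is the line along which they close (so a half turn about z gives the same grasp; the last joint's range is limited). The gripper opens to 87 mm and grips with 3 to 60 N. Pads are 19 mm wide; open, the fingers measure 117 mm over their backs; the gripper's body (75 mm by 190 mm) begins 51 mm behind the grasp point.
Start: joints at [-1.19, 0.321, -0.07, 1.45, 0.023, 1.371, -0.057], TCP at [0.233, 0.607, 0.237] pointing down, gripper open.
Joint ranges: [-2.86, 2.86], [-0.3, 2.09], [-1.38, 1.24], [0.06, 2.45], [-1.56, 4.7], [0.09, 2.05], [-2.69, 2.69]. Speed limits (rad/s): [2.57, 2.57, 3.14, 3.14, 3.14, 3.14, 3.14].

## Interface

Orientations are given as a rotation vector (axis times angle).
In Python, from bench import get_state, get_image, camera_params, close_job gives the robot as it stands. The module is installed in compiled form; this text tells all that it offers.
- The arm moves only by the tool arm_command, never from a script. Its argument "motion" is a list of rows, each a list of 5 numbers: the finger opening in mm, from 0 to 87, then the shift along the tool's x, y, z in mm, then the turn about the tool's z in degrees. In form: [[gripper, x, y, z, spin], ...]. A call has 1 to 5 rows; each row is the pose to reach, as a shift and turn from the pose commanded when the call began, along the tool's axes at that moment; what a row does not reach only later rows make up. A row lasts 1/12 s, in which the tool goes at most 41.7 mm and 7.16 degrees, less where a joint would pass 70% of its speed; a pose out of reach is approached as far as the arm can. A call with a gripper value outside its range is refused whole. The fingers move at their own pace and stop on an object; "newtons" is the grip in N (left out, the last holds). Time passes only in rows, so rows that repeat a pose let the fingers close. It gives the time, the measured TCP pose, the force, the opening and the grip force at its end, in the units of the state.
- get_state(): the state, without advancing time (a new reading comes with each control period).
- get_image(name): name is "scene" or "top" or "wrist"; returns (picture, depth): 420x560x3 uint8, red, green, blue; 420x560 float32, m along the optical axis (not along the pixel's ray), 0 where there is no reading.
- camera_params(name): a dict with "intrinsics" (3x3 intrinsics, pixels), "D" ([k1, k2, p1, p2, k3] as OpenCV has them; the pictures are not rectified), "extrinsics" (4x4, takes a point from camera to world coordinates). Camera axes: x right, y down, z forward; pixel columns grow to the right and rows downward; lengths in m; the calibration is good to about 2 mm. A picture is of the moment at which its call begins: read the wrist's pose just before it. camera_params takes no time and is no camera call; for the wrist camera it gives the pose at the moment of the call.
- close_job(): hands the job in; it is judged then, once.
The state is a dict: "time": time; "joint_positions": joint angles; "qd": joint speeds; "joint_torque": joint torques, N m; "position": TCP position; "tool_rot": TCP orientation; "ft_force": force on the tool from outside, world axes, zero at the start; "torque": the same for the moment, N m; "grip_width": opening from 0.0 (shut) to 1.0 (fully open); "grip_force": force on a finger pad.
Only numpy, scipy, OpenCV 4.12 (cv2) and the standard library are available. Lean on these libraries where they do the work, as an engineer would, in place of code of your own. Each camera call takes 0.05 s, during which the arm holds its last target. There are 200 camera calls.

## Working session

There is one attempt and no reset: what is moved stays moved. The work goes in short steps, Python scripts to look and compute and a tool call to move; the robot and the scene stay as the last step left them, time stands still between calls to the robot, and variables do not carry over. Pictures are saved under pics/ and viewed, at most 10 in all, crops included, and the job is handed in when it is done.

Besides the shell and the picture viewer there is one more tool, called after "Call:" as name(argument=value, ...), one argument or row to a line, values as JSON. arm_command: Moves the arm, as the interface text tells. Its arguments: {"type":"object","properties":{"motion":{"type":"array"},"newtons":{"type":"number"}},"required":["motion"]}

```bash
mkdir -p pics; cat > h.py <<'E'
import numpy as np, cv2
from bench import *
def snap(n,f=None):
    p=camera_params(n); im,d=get_image(n)
    if f: cv2.imwrite('pics/'+f,im[:,:,::-1])
    return p,im,d
def ray(p,uv,z):
    K=np.array(p['intrinsics']);D=np.array(p['D'],float);T=np.array(p['extrinsics'])
    q=cv2.undistortPoints(np.array(uv,float).reshape(-1,1,2),K,D).reshape(-1,2)
    d=np.c_[q,np.ones(len(q))]@T[:3,:3].T; o=T[:3,3]
    return o+d*((z-o[2])/d[:,2])[:,None]
E
python3 - <<'E'
from h import *
s=get_state(); print({k:np.round(v,3) for k,v in s.items()})
ims=[]
for n in ['scene','top']:
    p,im,d=snap(n,n+'0.png'); np.savez(n+'0.npz',im=im,d=d); print(n,np.round(p['extrinsics'],3).tolist(),np.round(p['intrinsics'],0).tolist())
E
```

```text
{'time': np.float64(0.0), 'joint_positions': array([-1.19 ,  0.322, -0.07 ,  1.452,  0.023,  1.371, -0.057]), 'qd': array([ 0.001,  0.   , -0.001, -0.   ,  0.001, -0.002,  0.   ]), 'joint_torque': array([ 0.0000e+00, -4.9129e+01, -4.0400e-01, -3.1253e+01, -6.4000e-02,
        4.3000e-02,  0.0000e+00]), 'position': array([0.233, 0.606, 0.235]), 'tool_rot': array([-5.730e-01, -3.089e+00,  3.000e-03]), 'ft_force': array([ 1.114, -0.372,  0.091]), 'torque': array([-0.04 ,  0.01 ,  0.039]), 'grip_force': np.float64(0.0), 'grip_width': np.float64(1.002)}
scene [[0.768, -0.444, 0.462, -0.007], [-0.64, -0.507, 0.577, -0.64], [-0.022, -0.739, -0.674, 0.855], [0.0, 0.0, 0.0, 1.0]] [[407.0, 0.0, 278.0], [0.0, 407.0, 208.0], [0.0, 0.0, 1.0]]
top [[-0.001, -0.992, 0.127, 0.394], [-1.0, 0.002, 0.01, -0.015], [-0.01, -0.127, -0.992, 1.257], [0.0, 0.0, 0.0, 1.0]] [[481.0, 0.0, 282.0], [0.0, 481.0, 211.0], [0.0, 0.0, 1.0]]
```

View pics/scene0.png

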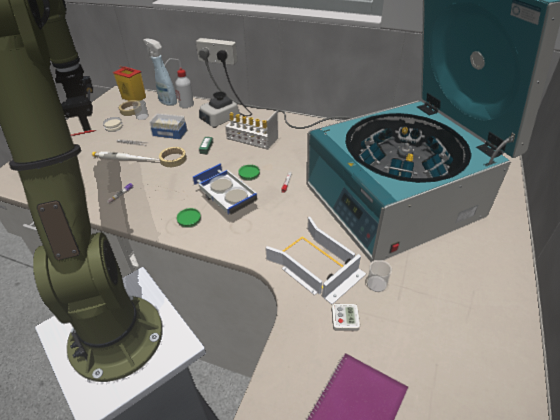

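View pics/top0.png

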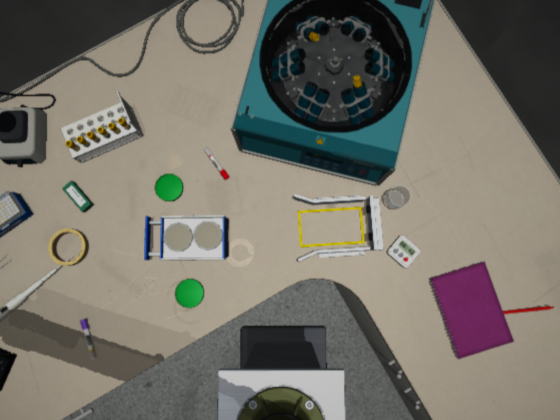

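```bash
python3 - <<'E'
from h import *
im=np.load('top0.npz')['im'];s=np.load('scene0.npz')['im']
a=cv2.resize(im[195:275,135:235],None,fx=5,fy=5,interpolation=cv2.INTER_CUBIC)[:300]
b=cv2.resize(im[185:270,290:390],None,fx=3.5,fy=3.5,interpolation=cv2.INTER_CUBIC)
c=cv2.resize(s[160:216,188:262],None,fx=5.2,fy=5.2,interpolation=cv2.INTER_CUBIC)
C=np.zeros((600,800,3),np.uint8)
a=cv2.resize(im[205:270,140:235],(475,325),interpolation=cv2.INTER_CUBIC)
b=cv2.resize(im[185:270,290:390],(300,255),interpolation=cv2.INTER_CUBIC)
c=cv2.resize(s[160:214,188:262],(370,270),interpolation=cv2.INTER_CUBIC)
d=cv2.resize(s[210:305,260:370],(330,285),interpolation=cv2.INTER_CUBIC)
C[:325,:475]=a;C[:255,480:780]=b;C[328:598,:370]=c;C[300:585,400:730]=d
cv2.imwrite('pics/c1.png',C[:,:,::-1])
p=camera_params('top')
hsv=cv2.cvtColor(im,cv2.COLOR_RGB2HSV)
m=cv2.inRange(hsv,(105,120,40),(130,255,255)); m[:,:135]=0;m[:,240:]=0;m[:205]=0;m[275:]=0
n,l,st,ce=cv2.connectedComponentsWithStats(m)
for i in range(1,n):
    if st[i,4]>15:
        r=cv2.minAreaRect(np.argwhere(l==i)[:,::-1].astype(np.float32)); print(st[i],ce[i].round(1),np.round(ray(p,[ce[i]],.064),4),r, np.round(ray(p,cv2.boxPoints(r),.064)[:,:2],4).tolist())
y=cv2.inRange(hsv,(20,120,120),(33,255,255)); y[:,:290]=0;y[:,390:]=0;y[:195]=0;y[260:]=0
r=cv2.minAreaRect(np.argwhere(y>0)[:,::-1].astype(np.float32));print('yellow',r,np.round(ray(p,cv2.boxPoints(r),0)[:,:2],4).tolist())
E
```

```text
[145 216   5  44 185] [147.  237.7] [[0.4799 0.3323 0.064 ]] ((147.0, 237.5), (43.0, 4.0), 90.0) [[0.5343, 0.339], [0.5343, 0.329], [0.4271, 0.3253], [0.4271, 0.3353]]
[223 217   2  41  82] [223.5 237. ] [[0.4813 0.1415 0.064 ]] ((223.5, 237.0), (40.0, 1.0), 90.0) [[0.5314, 0.1435], [0.5314, 0.141], [0.4318, 0.1396], [0.4318, 0.142]]
[160 218   3  40  82] [161.3 237.8] [[0.4795 0.2963 0.064 ]] ((161.0, 237.5), (39.0, 2.0), 90.0) [[0.5292, 0.3012], [0.5292, 0.2962], [0.432, 0.2932], [0.432, 0.2982]]
yellow ((330.7431945800781, 226.39105224609375), (37.05270767211914, 65.3100814819336), 86.42366790771484) [[0.557, -0.0429], [0.5675, -0.2146], [0.4701, -0.2184], [0.4598, -0.0485]]
```

View pics/c1.png

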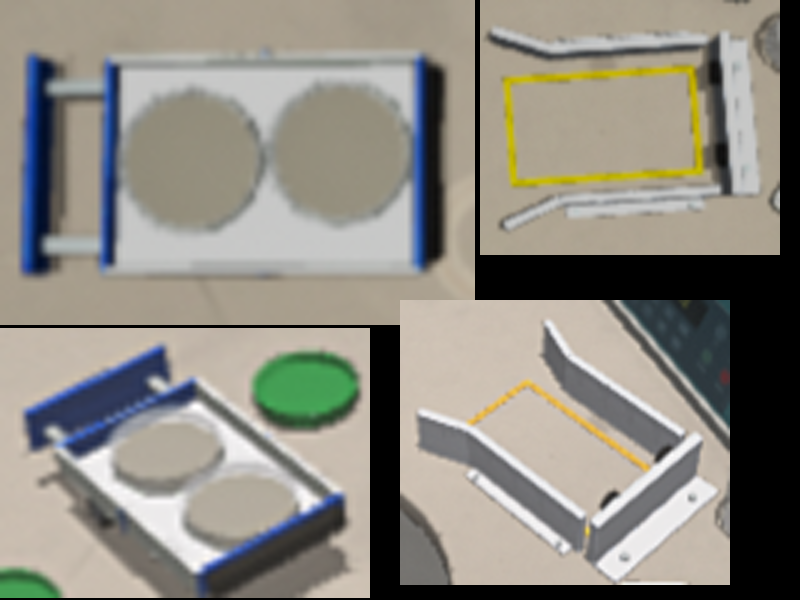

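The caddy is the white tray with two grey dishes at top px (187,237), and its bar is at (147,238). Look-alikes are the green dishes at top (169,187) and (189,293); the blue box in the scene view at (168,127) is clutter. The bay is at about (335,228) in the top view, with its buffers on the right at about x=368. The crop confirms both choices. Next I'll fit the poses.

```bash
cat >> h.py <<'E'
def cloud(p,d):
    K=np.array(p['intrinsics']);D=np.array(p['D'],float);T=np.array(p['extrinsics'])
    v,u=np.mgrid[:420,:560]; q=cv2.undistortPoints(np.stack([u,v],-1).reshape(-1,1,2).astype(float),K,D).reshape(-1,2)
    P=np.c_[q,np.ones(len(q))]*d.reshape(-1,1); return (P@T[:3,:3].T+T[:3,3]).reshape(420,560,3)
def edgeline(g,p,cols,rows,z,axis,sign=0):
    """sub-pixel strongest gradient of g along rows (axis 0) per column, or along cols (axis 1) per row; world line fit"""
    g=cv2.GaussianBlur(g.astype(np.float32),(0,0),.7); G=np.gradient(g,axis=axis)
    G=np.abs(G) if sign==0 else np.maximum(sign*G,0)
    pts=[]
    for k in (range(*cols) if axis==0 else range(*rows)):
        w=G[rows[0]:rows[1],k] if axis==0 else G[k,cols[0]:cols[1]]
        i=int(w.argmax()); j=np.arange(max(i-1,0),min(i+2,len(w))); c=(w[j]*j).sum()/w[j].sum()
        pts.append((k,rows[0]+c) if axis==0 else (cols[0]+c,k))
    P=ray(p,pts,z)[:,:2]
    vx,vy,x,y=cv2.fitLine(P.astype(np.float32),cv2.DIST_HUBER,0,.001,.001).ravel()
    n=np.array([-vy,vx]); return np.array([x,y]),np.array([vx,vy]),np.std((P-[x,y])@n)
def blue(p,im,lo,hi,z=.064):
    """weighted centreline of a blue strip seen from above: world points per row"""
    r,g,b=[im[...,i].astype(float) for i in range(3)]; W=np.clip(b-r-25,0,None)
    pts=[]
    for v in range(hi[0],hi[1]):
        w=W[v,lo[0]:lo[1]]
        if w.sum()>60: pts.append((lo[0]+(w*np.arange(len(w))).sum()/w.sum(),v))
    P=ray(p,pts,z)[:,:2]; vx,vy,x,y=cv2.fitLine(P.astype(np.float32),cv2.DIST_HUBER,0,.001,.001).ravel()
    return P.mean(0),np.array([vx,vy]),len(P)
E
python3 - <<'E'
from h import *
z=np.load('top0.npz'); im,d=z['im'],z['d'];p=camera_params('top'); P=cloud(p,d)
print('bench z',np.median(P[255:275,140:230,2]))
print('bar',blue(p,im,(141,153),(218,258)));print('rear rim',blue(p,im,(155,168),(219,257),.058));print('front rim',blue(p,im,(219,228),(219,256),.058))
g=im.astype(int).sum(2)/3
for a,r in [('L',(210,222)),('R',(253,266))]: print('side',a,edgeline(g,p,(170,218),r,.058,0))
# bay by height
H=P[...,2]; reg=np.zeros(H.shape,bool); reg[185:270,292:385]=1
m=reg&(H>.042)&(H<.06); Q=P[m]; print(len(Q))
for nm,b in [('railL',(Q[:,0]>.54)&(Q[:,1]<-.08)&(Q[:,1]>-.2)),('railR',(Q[:,0]<.48)&(Q[:,1]<-.08)&(Q[:,1]>-.2)),('stop',Q[:,1]<-.215)]:
    q=Q[b][:,:2].astype(np.float32)
    if len(q)<5: print(nm,len(q));continue
    l=cv2.fitLine(q,cv2.DIST_HUBER,0,.001,.001).ravel(); n=np.array([-l[1],l[0]]);e=(q-l[2:])@n
    print(nm,len(q),l.round(4),'spread',np.percentile(e,[2,50,98]).round(4),'x',q[:,0].min(),q[:,0].max(),'y',q[:,1].min(),q[:,1].max())
for v in (195,205,215,225,235,245): print(v,[tuple(np.round(P[v,u],3)) for u in range(364,384,3)])
E
```

```text
bench z 0.002263217507893045
bar (array([0.4805068 , 0.33473843]), array([0.9999995 , 0.00100137], dtype=float32), 40)
rear rim (array([0.48086636, 0.29848889]), array([ 9.9999982e-01, -5.5685395e-04], dtype=float32), 38)
front rim (array([0.48183454, 0.14261823]), array([0.99996746, 0.00806812], dtype=float32), 37)
side L (array([0.5282729 , 0.23930642], dtype=float32), array([ 0.00975637, -0.9999524 ], dtype=float32), np.float64(0.001485208143949759))
side R (array([0.42772353, 0.23684958], dtype=float32), array([0.00530689, 0.99998593], dtype=float32), np.float64(0.00022316373243474596))
794
railL 165 [ 0.0497 -0.9988  0.5762 -0.143 ] spread [-0.0039 -0.0002  0.0046] x 0.5693142 0.5835231 y -0.19936065 -0.08236546
railR 159 [ 0.0675 -0.9977  0.4481 -0.1392] spread [-0.0039 -0.      0.0041] x 0.439342 0.4544266 y -0.19888033 -0.081143744
stop 306 [ 0.9986  0.0523  0.5155 -0.2289] spread [-0.008  -0.0005  0.0133] x 0.44909 0.58516484 y -0.2404523 -0.21614578
195 [(np.float64(0.596), np.float64(-0.219), np.float64(0.004)), (np.float64(0.596), np.float64(-0.227), np.float64(0.004)), (
[... 1718 characters left out ...]
.float64(-0.224), np.float64(0.055)), (np.float64(0.486), np.float64(-0.231), np.float64(0.056)), (np.float64(0.486), np.float64(-0.239), np.float64(0.055)), (np.float64(0.49), np.float64(-0.256), np.float64(0.006)), (np.float64(0.491), np.float64(-0.265), np.float64(-0.003))]
245 [(np.float64(0.464), np.float64(-0.216), np.float64(0.003)), (np.float64(0.464), np.float64(-0.224), np.float64(0.003)), (np.float64(0.463), np.float64(-0.229), np.float64(0.02)), (np.float64(0.461), np.float64(-0.23), np.float64(0.056)), (np.float64(0.461), np.float64(-0.238), np.float64(0.057)), (np.float64(0.464), np.float64(-0.255), np.float64(0.005)), (np.float64(0.464), np.float64(-0.263), np.float64(0.004))]
```

```bash
cat >> h.py <<'E'
import json
def getc(): return np.array(json.load(open('c.json')))   # commanded x,y,z (mm), theta (deg): tool y = (cos,sin)
def setc(c): json.dump(list(map(float,c)),open('c.json','w'))
def plan(targets,g):
    """targets [x,y,z mm,theta deg] -> rows; assumes the printed rows get sent"""
    c=getc(); t=np.radians(c[3]); R=np.array([[-np.sin(t),np.cos(t),0],[np.cos(t),np.sin(t),0],[0,0,-1]])  # rows tool axes
    rows=[]
    for T in targets:
        r=np.r_[np.round(R@(np.array(T[:3])-c[:3]),1),round(c[3]-T[3],1)]; rows.append([g]+r.tolist())
    for i in range(0,len(rows)): assert len(rows)<=5
    print(rows); n=np.r_[c[:3]+R.T@np.array(rows[-1][1:4]),c[3]-rows[-1][4]]; setc(n); print('cmd end',n.round(1))
def line(T,n):
    c=getc(); return [c+(np.array(T)-c)*k/n for k in range(1,n+1)]
def now():
    s=get_state(); a=s['tool_rot']; b=np.arctan2(a[1],a[0]); th=np.degrees(2*b)-90
    print('t',round(float(s['time']),2),'meas',np.round(np.r_[s['position']*1000,(th+180)%360-180],1),'F',np.round(s['ft_force'],1),'g',round(float(s['grip_width']),2),'q',np.round(s['joint_positions'],2))
E
python3 - <<'E'
from h import *
setc([233,607,237,68.98]); now()
plan(line([360,500,150,35],5),60); plan(line([480.5,388,100,0.2],6)[:5],60)
plan(line([480.5,388,100,0.2],1),60)
E
```

```text
t 0.1 meas [233.  606.3 235.6  69. ] F [0.1 0.6 0.3] g 1.0 q [-1.19  0.32 -0.07  1.45  0.02  1.37 -0.06]
[[60, -31.4, -10.9, 17.4, 6.8], [60, -62.8, -21.7, 34.8, 13.6], [60, -94.2, -32.6, 52.2, 20.4], [60, -125.5, -43.5, 69.6, 27.2], [60, -156.9, -54.3, 87.0, 34.0]]
cmd end [360. 500. 150.  35.]
[[60, -26.8, 5.8, 8.3, 5.8], [60, -53.6, 11.5, 16.7, 11.6], [60, -80.4, 17.3, 25.0, 17.4], [60, -107.3, 23.0, 33.3, 23.2], [60, -134.1, 28.8, 41.7, 29.0]]
cmd end [460.5 406.7 108.3   6. ]
[[60, -20.7, 18.0, 8.3, 5.8]]
cmd end [4.805e+02 3.880e+02 1.000e+02 2.000e-01]
```

Call:
arm_command(
  motion=[
    [60, -31.4, -10.9, 17.4, 6.8],
    [60, -62.8, -21.7, 34.8, 13.6],
    [60, -94.2, -32.6, 52.2, 20.4],
    [60, -125.5, -43.5, 69.6, 27.2],
    [60, -156.9, -54.3, 87.0, 34.0],
  ],
)

```text
time: 0.52
position: [0.3609, 0.4984, 0.1485]
tool_rot: [1.459, 2.782, -0.001]
ft_force: [0.1, 0.5, 0.6]
grip_width: 0.73
grip_force: 0.0
```

Call:
arm_command(
  motion=[
    [60, -26.8, 5.8, 8.3, 5.8],
    [60, -53.6, 11.5, 16.7, 11.6],
    [60, -80.4, 17.3, 25.0, 17.4],
    [60, -107.3, 23.0, 33.3, 23.2],
    [60, -134.1, 28.8, 41.7, 29.0],
  ],
)

```text
time: 0.93
position: [0.4612, 0.4052, 0.1071]
tool_rot: [-2.108, -2.329, 0.001]
ft_force: [-0.6, -0.6, 0.8]
grip_width: 0.689
grip_force: 0.0
```

Call:
arm_command(
  motion=[
    [60, -20.7, 18.0, 8.3, 5.8],
    [60, -20.7, 18.0, 8.3, 5.8],
    [60, -20.7, 18.0, 8.3, 5.8],
    [60, -20.7, 18.0, 8.3, 5.8],
  ],
)

```text
time: 1.27
position: [0.48, 0.3882, 0.0992]
tool_rot: [-2.216, -2.226, 0.001]
ft_force: [-0.8, 0.9, -0.6]
grip_width: 0.688
grip_force: 0.0
```

```bash
python3 - <<'E'
from h import *
now(); p,im,d=snap('wrist','w1.png'); np.savez('w1.npz',im=im,d=d,T=p['extrinsics'],K=p['intrinsics'],D=p['D']); print(np.round(p['extrinsics'],3).tolist(),np.round(p['intrinsics'],0).tolist())
plan(line([480.5,388,50,0.2],2),60)
E
```

```text
t 1.27 meas [4.800e+02 3.882e+02 9.920e+01 2.000e-01] F [-0.8  0.9 -0.6] g 0.69 q [-0.92  0.35  0.24  1.7  -0.09  1.1  -0.65]
[[1.0, 0.005, -0.0, 0.479], [0.005, -0.96, -0.279, 0.466], [-0.002, 0.279, -0.96, 0.248], [0.0, 0.0, 0.0, 1.0]] [[299.0, 0.0, 277.0], [0.0, 299.0, 208.0], [0.0, 0.0, 1.0]]
[[60, 0.0, -0.0, 25.0, -0.0], [60, 0.0, -0.0, 50.0, -0.0]]
cmd end [4.805e+02 3.880e+02 5.000e+01 2.000e-01]
```

View pics/w1.png

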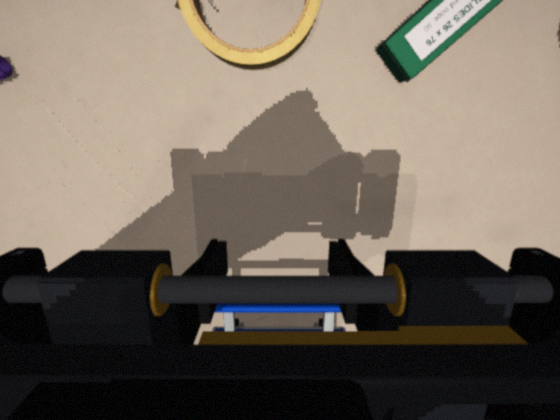

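The wrist view shows the blue bar centred between the fingertips: bar at about (278,308), struts at (228,320) and (330,320). Nothing stands behind it. I'll go down and make contact.

Call:
arm_command(
  motion=[
    [60, 0, 0, 25, 0],
    [60, 0, 0, 50, 0],
    [60, 0, 0, 50, 0],
  ],
)

```text
time: 1.57
position: [0.4765, 0.3872, 0.0452]
tool_rot: [-2.213, -2.228, 0.012]
ft_force: [-0.6, -0.9, -1.0]
grip_width: 0.688
grip_force: 0.0
```

Call:
arm_command(
  motion=[
    [60, -15, 0, 0, 0],
    [60, -28, 0, 0, 0],
    [60, -36, 0, 0, 0],
    [60, -42, 0, 0, 0],
    [60, -48, 0, 0, 0],
  ],
)

```text
time: 1.98
position: [0.4819, 0.3399, 0.0514]
tool_rot: [-2.218, -2.224, -0.006]
ft_force: [0.7, 2.4, 0.5]
grip_width: 0.689
grip_force: 1.1
```

```bash
python3 - <<'E'
from h import *
c=getc(); c[1]-=48; setc(c); now()
p,im,d=snap('top','t1.png'); np.savez('t1.npz',im=im)
C=np.zeros((600,800,3),np.uint8); C[:400,:]=cv2.resize(im[180:310,110:370],(800,400),interpolation=cv2.INTER_CUBIC)
ps,s,_=snap('scene'); C[400:,:300]=cv2.resize(s[150:220,170:275],(300,200),interpolation=cv2.INTER_CUBIC); cv2.imwrite('pics/c2.png',C[:,:,::-1])
E
```

```text
t 1.98 meas [4.819e+02 3.399e+02 5.140e+01 1.000e-01] F [0.7 2.4 0.5] g 0.69 q [-0.87  0.35  0.25  1.81 -0.11  0.98 -0.57]
```

View pics/c2.png

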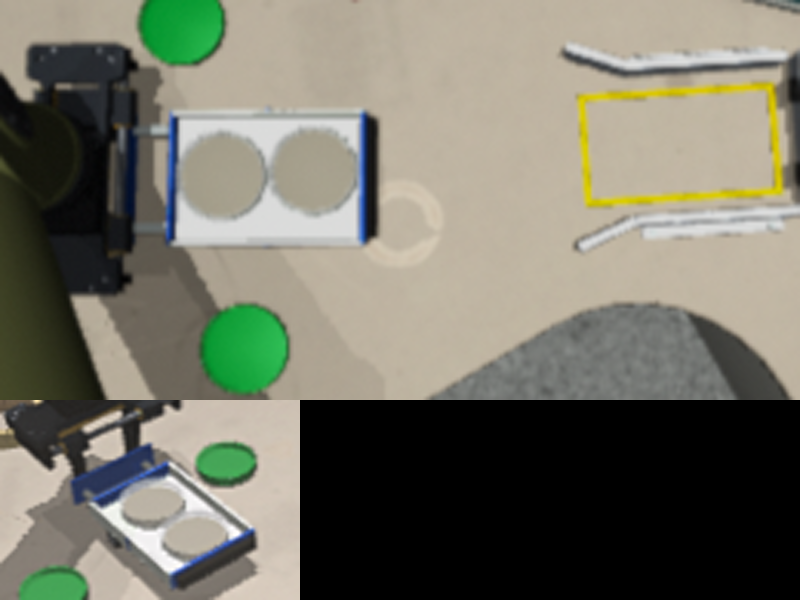

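```bash
cat >> h.py <<'E'
def rimc(p,im,pred,th):
    """centre of a blue rim near predicted world (x,y), at z=.058"""
    T=np.linalg.inv(np.array(p['extrinsics']))
    u,v=cv2.projectPoints(np.array([[pred[0],pred[1],.058]]),cv2.Rodrigues(T[:3,:3])[0],T[:3,3],np.array(p['intrinsics']),np.array(p['D'],float))[0].ravel()
    W=np.clip(im[...,2].astype(float)-im[...,0]-25,0,None); m=np.zeros_like(W)
    m[int(v-29):int(v+30),int(u-6):int(u+7)]=1; W*=m
    yy,xx=np.nonzero(W); w=W[yy,xx]; P=ray(p,np.c_[xx,yy],.058)[:,:2]
    return (P*w[:,None]).sum(0)/w.sum()
BAY=np.radians(3.3)
def caddy(p,im,o,th):
    h=np.array([np.sin(th),-np.cos(th)])
    for _ in range(3):
        r=rimc(p,im,o-.078*h,th); f=rimc(p,im,o+.078*h,th); o=(r+f)/2; h=(f-r)/np.linalg.norm(f-r)
    th=np.arctan2(h[0],-h[1])
    n=np.array([np.cos(BAY),np.sin(BAY)]); ra=o-.055*h
    e=lambda q:1000*((q-[.512,-.141])@n)
    print('origin',o.round(4),'th deg',np.degrees(th).round(2),'base',np.linalg.norm(f-r).round(4),'lat axle',e(ra).round(1),'lat origin',e(o).round(1),'x_b',(1000*((o-[.5115,-.13])@[np.sin(BAY),-np.cos(BAY)])).round(1))
    return o,th
E
python3 - <<'E'
from h import *
p=camera_params('top')
caddy(p,np.load('top0.npz')['im'],np.array([.4813,.22]),0)
caddy(p,np.load('t1.npz')['im'],np.array([.4813,.21]),0)
E
```

```text
origin [0.4808 0.2206] th deg -1.48 base 0.156 lat axle -5.8 lat origin -10.4 x_b -351.7
origin [0.4797 0.2105] th deg -1.17 base 0.156 lat axle -7.7 lat origin -12.0 x_b -341.7
```

```bash
python3 - <<'E'
from h import *
p=camera_params('top')
for f,us in (('top0',[(141,153),(155,168),(217,229)]),('t1',[(148,158),(160,172),(222,235)])):
    im=np.load(f+'.npz')['im']; W=np.clip(im[...,2].astype(float)-im[...,0]-25,0,None)
    for a,b in us:
        s=W[205:275,a:b].sum(1); c=(W[205:275,a:b]*np.arange(a,b)).sum()/s.sum(); t=np.median(s[s>s.max()*.4])/2
        i=np.nonzero(s>t)[0]; lo=i[0]-(s[i[0]]-t)/(s[i[0]]-s[i[0]-1]); hi=i[-1]+(s[i[-1]]-t)/(s[i[-1]]-s[i[-1]+1])
        print(f,a,round(c,1),np.round([lo+205,hi+205],2),ray(p,[(c,lo+205),(c,hi+205)],.058)[:,:2].round(4).tolist(), s[8:56].astype(int).tolist() if a>200 else '')
E
```

```text
top0 141 146.0 [216.43 258.53] [[0.5339, 0.3384], [0.4285, 0.3347]] 
top0 155 161.1 [217.31 257.73] [[0.5316, 0.3], [0.4304, 0.2969]] 
top0 217 223.4 [216.48 257.84] [[0.5334, 0.1434], [0.4299, 0.1419]] [0, 0, 0, 42, 122, 131, 127, 127, 128, 133, 136, 136, 136, 133, 134, 134, 139, 144, 153, 161, 166, 166, 170, 170, 170, 175, 175, 170, 163, 159, 157, 158, 159, 160, 161, 162, 168, 177, 180, 177, 177, 177, 178, 178, 163, 65, 0, 0]
t1 148 152.1 [223.67 248.5 ] [[0.5156, 0.3223], [0.4534, 0.3202]] 
t1 160 165.1 [217.55 257.33] [[0.531, 0.2899], [0.4314, 0.287]] 
t1 222 227.4 [216.46 258.17] [[0.5334, 0.1332], [0.4291, 0.1318]] [0, 0, 0, 42, 133, 141, 134, 141, 144, 143, 142, 144, 143, 146, 146, 148, 152, 159, 160, 163, 165, 167, 168, 170, 168, 169, 171, 171, 164, 163, 171, 183, 183, 183, 180, 181, 180, 182, 183, 184, 193, 200, 200, 202, 195, 101, 2, 0]
```

```bash
cat >> h.py <<'E'
OFF=.0116
def rimc(p,im,pred,th):
    T=np.linalg.inv(np.array(p['extrinsics']))
    u,v=cv2.projectPoints(np.array([[pred[0],pred[1],.058]]),cv2.Rodrigues(T[:3,:3])[0],T[:3,3],np.array(p['intrinsics']),np.array(p['D'],float))[0].ravel()
    W=np.clip(im[...,2].astype(float)-im[...,0]-25,0,None); m=np.zeros_like(W)
    for r in range(int(v-31),int(v+32)):
        c=u+(r-v)*np.tan(-th); m[r,int(c-5):int(c+6)]=1
    W*=m; s=W.sum(1); t=np.median(s[s>s.max()*.4])/2; i=np.nonzero(s>t)[0]
    lo=i[0]-(s[i[0]]-t)/(s[i[0]]-s[i[0]-1]); hi=i[-1]+(s[i[-1]]-t)/(s[i[-1]]-s[i[-1]+1])
    rr=np.arange(len(s)); g=s>t; k=np.polyfit(rr[g],(W*np.arange(560)).sum(1)[g]/s[g],1)
    return ray(p,[(np.polyval(k,q),q) for q in (lo,hi)],.058)[:,:2].mean(0)
def path(ra,th,knots,step,s1,g=60):
    """drive rear axle from ra; knots (s mm, heading rel. bay deg); prints calls of 5 rows"""
    ks,kp=zip(*knots); ra=np.array(ra)*1000; out=[]; s=0
    while s<s1-1e-6:
        for _ in range(10):
            a=np.radians(np.interp(s,ks,kp))+BAY; ra=ra+step/10*np.array([np.sin(a),-np.cos(a)]); s+=step/10
        a=np.radians(np.interp(s,ks,kp))+BAY; h=np.array([np.sin(a),-np.cos(a)])
        t=ra-(63+OFF*1000)*h; out.append([t[0],t[1],50,np.degrees(a)])
    for i in range(0,len(out),5): plan(out[i:i+5],g)
    print('axle end',ra.round(1))
E
python3 - <<'E'
from h import *
p=camera_params('top')
caddy(p,np.load('top0.npz')['im'],np.array([.4813,.22]),0)
caddy(p,np.load('t1.npz')['im'],np.array([.4813,.21]),0)
path([.4812,.2653],.002,[(0,-3.1),(40,9.5),(105,0)],5,50)
E
```

```text
origin [0.4813 0.2206] th deg 0.23 base 0.1559 lat axle -6.9 lat origin -9.8 x_b -351.7
origin [0.4812 0.2105] th deg 0.02 base 0.1559 lat axle -7.4 lat origin -10.5 x_b -341.7
[[60, -5.1, -1.6, 0.0, -1.6], [60, -10.2, -3.4, 0.0, -3.2], [60, -15.3, -5.1, 0.0, -4.7], [60, -20.5, -6.7, 0.0, -6.3], [60, -25.7, -8.1, 0.0, -7.9]]
cmd end [472.5 314.2  50.    8.1]
[[60, -5.0, -2.0, 0.0, -1.6], [60, -10.1, -3.8, 0.0, -3.1], [60, -15.2, -5.6, 0.0, -4.7], [60, -20.1, -4.2, 0.0, -4.0], [60, -25.1, -3.0, 0.0, -3.3]]
cmd end [473.1 289.   50.   11.4]
axle end [487.8 215.9]
```

Call:
arm_command(
  motion=[
    [60, -5.1, -1.6, 0, -1.6],
    [60, -10.2, -3.4, 0, -3.2],
    [60, -15.3, -5.1, 0, -4.7],
    [60, -20.5, -6.7, 0, -6.3],
    [60, -25.7, -8.1, 0, -7.9],
  ],
)

```text
time: 2.5
position: [0.473, 0.3151, 0.0504]
tool_rot: [-2.057, -2.374, -0.003]
ft_force: [0.1, 2.2, 1.7]
grip_width: 0.684
grip_force: 0.9
```

Call:
arm_command(
  motion=[
    [60, -5.0, -2.0, 0, -1.6],
    [60, -10.1, -3.8, 0, -3.1],
    [60, -15.2, -5.6, 0, -4.7],
    [60, -20.1, -4.2, 0, -4.0],
    [60, -25.1, -3.0, 0, -3.3],
  ],
)

```text
time: 2.92
position: [0.4729, 0.2893, 0.0498]
tool_rot: [-1.991, -2.429, -0.0]
ft_force: [-1.2, 1.9, 1.1]
grip_width: 0.689
grip_force: 1.0
```

```bash
python3 - <<'E'
from h import *
now(); p,im,d=snap('top','t2.png')
caddy(p,im,np.array([.4985,.162]),.19)
E
```

```text
t 2.92 meas [472.9 289.3  49.8  11.3] F [-1.2  1.9  1.1] g 0.69 q [-0.81  0.29  0.24  1.9  -0.08  0.96 -0.33]
origin [0.5059 0.1639] th deg 11.39 base 0.156 lat axle 3.7 lat origin 11.5 x_b -293.7
```

```bash
sed -i 's/np.tan(-th)/np.tan(th)/' h.py; python3 - <<'E'
from h import *
p=camera_params('top'); im=cv2.imread('pics/t2.png')[:,:,::-1]
o,th=caddy(p,im,np.array([.4985,.162]),.19)
cv2.imwrite('pics/c3.png',cv2.resize(im[185:285,130:330],(800,400),interpolation=cv2.INTER_CUBIC)[:,:,::-1])
E
```

```text
origin [0.4969 0.162 ] th deg 11.13 base 0.156 lat axle -5.2 lat origin 2.3 x_b -292.4
```

View pics/c3.png

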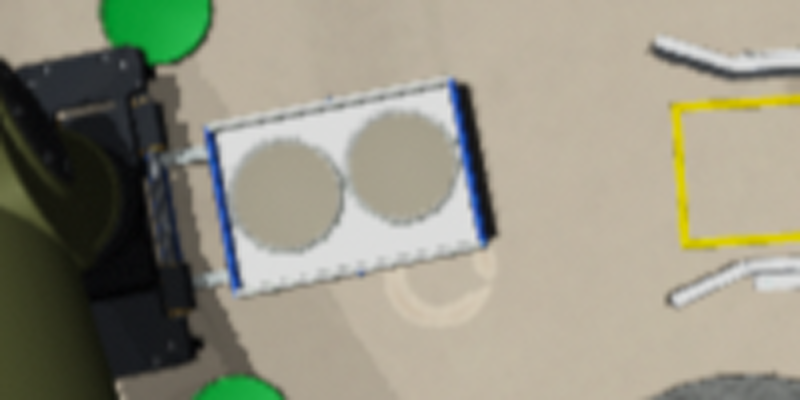

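```bash
python3 - <<'E'
from h import *
p=camera_params('top'); im=cv2.imread('pics/t2.png')[:,:,::-1]
g=im.astype(int).sum(2)/3
print(g[192:210,340].astype(int),g[240:262,340].astype(int))
L=edgeline(g,p,(318,362),(193,208),.05,0,-1); R=edgeline(g,p,(318,362),(242,256),.05,0,+1)
n=np.array([np.cos(BAY),np.sin(BAY)])
for q in (L,R): print(q, 1000*(q[0]-[.512,-.141])@n, np.degrees(np.arctan(q[1][0]/-q[1][1])))
path([.4863,.216],0,[(0,8),(7,8),(67,0)],5,75)
E
```

```text
[178 178 178 181 195 205 210 215 172  90  78 136 176 181 181 171 148 135] [181 180 169 140 159 175 179 176 191 213 214 174 171 214 218 207 189 180
 179 179 179 179]
(array([ 0.5741916 , -0.13768283], dtype=float32), array([ 0.06242025, -0.99805   ], dtype=float32), np.float64(0.00037160994228634955)) 62.279395185704125 3.5787432
(array([ 0.4503407, -0.1543131], dtype=float32), array([ 0.10542396, -0.9944274 ], dtype=float32), np.float64(0.0064849041213672935)) -62.323425108450934 6.0515924
[[60, -4.5, -1.3, 0.0, 0.1], [60, -9.5, -0.8, 0.0, 0.5], [60, -14.6, -0.0, 0.0, 1.1], [60, -19.6, 0.7, 0.0, 1.8], [60, -24.6, 1.4, 0.0, 2.5]]
cmd end [479.3 265.1  50.    8.9]
[[60, -5.0, 0.9, 0.0, 0.6], [60, -10.0, 1.6, 0.0, 1.3], [60, -15.0, 2.4, 0.0, 2.0], [60, -20.1, 3.0, 0.0, 2.6], [60, -25.1, 3.6, 0.0, 3.3]]
cmd end [486.7 240.9  50.    5.6]
[[60, -5.0, 0.9, 0.0, 0.7], [60, -10.0, 1.7, 0.0, 1.3], [60, -15.1, 2.4, 0.0, 2.0], [60, -20.1, 2.6, 0.0, 2.3], [60, -25.1, 2.4, 0.0, 2.3]]
cmd end [491.5 216.1  50.    3.3]
axle end [495.8 141.7]
```

Call:
arm_command(
  motion=[
    [60, -4.5, -1.3, 0, 0.1],
    [60, -9.5, -0.8, 0, 0.5],
    [60, -14.6, 0, 0, 1.1],
    [60, -19.6, 0.7, 0, 1.8],
    [60, -24.6, 1.4, 0, 2.5],
  ],
)

```text
time: 3.38
position: [0.4798, 0.2644, 0.0496]
tool_rot: [2.044, 2.385, -0.0]
ft_force: [-0.8, 2.5, 0.4]
grip_width: 0.691
grip_force: 0.9
```

Call:
arm_command(
  motion=[
    [60, -5.0, 0.9, 0, 0.6],
    [60, -10.0, 1.6, 0, 1.3],
    [60, -15.0, 2.4, 0, 2.0],
    [60, -20.1, 3.0, 0, 2.6],
    [60, -25.1, 3.6, 0, 3.3],
  ],
)

```text
time: 3.8
position: [0.4872, 0.2401, 0.0496]
tool_rot: [2.112, 2.326, 0.0]
ft_force: [-0.5, 2.1, 0.7]
grip_width: 0.689
grip_force: 0.9
```

```bash
python3 - <<'E'
from h import *
now(); p,im,d=snap('top','t3.png')
caddy(p,im,np.array([.501,.112]),.09)
E
```

```text
t 3.8 meas [487.2 240.1  49.6   5.5] F [-0.5  2.1  0.7] g 0.69 q [-0.76  0.27  0.28  1.93 -0.09  0.95 -0.34]
origin [0.5033 0.1102] th deg 7.59 base 0.156 lat axle 1.7 lat origin 5.8 x_b -240.3
```

```bash
python3 - <<'E'
from h import *
p=camera_params('top'); im=cv2.imread('pics/t3.png')[:,:,::-1]
for g in ([.501,.112],[.503,.110],[.5,.109]):
  for th in (.05,.09,.14): caddy(p,im,np.array(g),th)
cv2.imwrite('pics/c4.png',cv2.resize(im[185:285,150:350],(800,400),interpolation=cv2.INTER_CUBIC)[:,:,::-1])
E
```

```text
origin [0.5033 0.1102] th deg 7.59 base 0.156 lat axle 1.7 lat origin 5.8 x_b -240.3
origin [0.5033 0.1102] th deg 7.59 base 0.156 lat axle 1.7 lat origin 5.8 x_b -240.3
origin [0.5033 0.1102] th deg 7.59 base 0.156 lat axle 1.7 lat origin 5.8 x_b -240.3
origin [0.5033 0.1102] th deg 7.59 base 0.156 lat axle 1.7 lat origin 5.8 x_b -240.3
origin [0.5033 0.1102] th deg 7.59 base 0.156 lat axle 1.7 lat origin 5.8 x_b -240.3
origin [0.5033 0.1102] th deg 7.59 base 0.156 lat axle 1.7 lat origin 5.8 x_b -240.3
origin [0.5033 0.1102] th deg 7.59 base 0.156 lat axle 1.7 lat origin 5.8 x_b -240.3
origin [0.5033 0.1102] th deg 7.59 base 0.156 lat axle 1.7 lat origin 5.8 x_b -240.3
origin [0.5033 0.1102] th deg 7.59 base 0.156 lat axle 1.7 lat origin 5.8 x_b -240.3
```

View pics/c4.png

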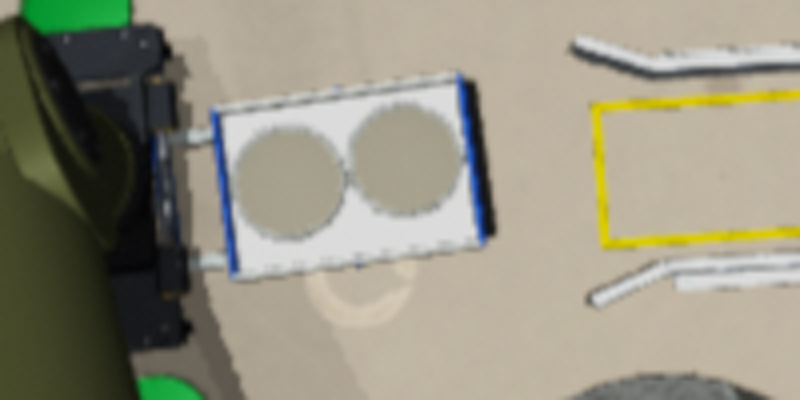

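```bash
sed -i 's/step,s1,g=60)/step,s1,g=60,extra=0)/; s/50,np.degrees(a)\])/50,np.degrees(a)+extra])/' h.py; python3 - <<'E'
from h import *
path([.4960,.1647],0,[(0,4.2),(25,-1.5),(100,-1.5)],4,20,extra=-1.5)
E
```

```text
[[60, 18.9, -2.5, 0.0, -1.8], [60, 14.9, -1.1, 0.0, -0.9], [60, 11.0, 0.2, 0.0, 0.0], [60, 7.0, 1.4, 0.0, 0.9], [60, 3.0, 2.6, 0.0, 1.8]]
cmd end [494.  219.3  50.    1.5]
axle end [497.8 144.8]
```

```bash
python3 - <<'E'
from h import *
setc([486.7,240.9,50,5.6])
path([.4960,.1647],0,[(0,4.2),(25,-1.5),(100,-1.5)],4,20,extra=-1.5)
E
```

```text
[[60, -6.2, 0.6, 0.0, 0.5], [60, -10.1, 1.9, 0.0, 1.4], [60, -14.2, 3.0, 0.0, 2.3], [60, -18.2, 4.1, 0.0, 3.2], [60, -22.2, 5.2, 0.0, 4.2]]
cmd end [494.  219.3  50.    1.4]
axle end [497.8 144.8]
```

Call:
arm_command(
  motion=[
    [60, -6.2, 0.6, 0, 0.5],
    [60, -10.1, 1.9, 0, 1.4],
    [60, -14.2, 3.0, 0, 2.3],
    [60, -18.2, 4.1, 0, 3.2],
    [60, -22.2, 5.2, 0, 4.2],
  ],
)

```text
time: 4.27
position: [0.4944, 0.2187, 0.0495]
tool_rot: [-2.196, -2.246, 0.0]
ft_force: [-0.4, 1.0, 0.7]
grip_width: 0.691
grip_force: 0.8
```

```bash
python3 - <<'E'
from h import *
now(); p,im,d=snap('top','t4.png')
o,th=caddy(p,im,np.array([.505,.09]),.07)
h=np.array([np.sin(th),-np.cos(th)]); f=o-.118*h; t=getc()[:2]/1000; print('gap',(f-t)@h,'side',(t-f)@np.array([-h[1],h[0]]))
E
```

```text
t 4.27 meas [494.4 218.7  49.5   1.3] F [-0.4  1.   0.7] g 0.69 q [-0.74  0.27  0.31  1.93 -0.1   0.95 -0.36]
origin [0.5033 0.0871] th deg 5.14 base 0.1561 lat axle 2.6 lat origin 4.4 x_b -217.2
gap 0.014472246278510804 side 0.0026647311794291847
```

```bash
python3 - <<'E'
from h import *
path([.4984,.1419],0,[(0,1.0),(20,-1.2)],4,20,extra=-.9)
E
```

```text
[[60, -7.0, -0.5, 0.0, -1.6], [60, -10.9, 0.2, 0.0, -1.1], [60, -14.9, 0.9, 0.0, -0.7], [60, -18.9, 1.6, 0.0, -0.2], [60, -22.9, 2.2, 0.0, 0.2]]
cmd end [496.8 196.5  50.    1.2]
axle end [499.5 121.9]
```

Call:
arm_command(
  motion=[
    [60, -4.8, 0.3, 0, 0],
    [60, -9.4, 0.8, 0, 0],
    [60, -14, 1.3, 0, 0],
    [60, -18.5, 1.8, 0, 0],
    [60, -22.9, 2.2, 0, 0],
  ],
)

```text
time: 4.73
position: [0.4974, 0.1957, 0.0496]
tool_rot: [2.194, 2.248, 0.001]
ft_force: [0.7, 1.2, -0.7]
grip_width: 0.689
grip_force: 0.8
```

```bash
cat >> h.py <<'E'
def look(f,g,th):
    now(); p,im,d=snap('top',f); o,th=caddy(p,im,np.array(g),th)
    h=np.array([np.sin(th),-np.cos(th)]); q=o-.118*h; t=getc()[:2]/1000; print('gap',((q-t)@h*1000).round(1),'side',((t-q)@np.array([-h[1],h[0]])*1000).round(1),'axle',(o-.055*h).round(4),'cmd',getc().round(1))
E
python3 - <<'E'
from h import *
c=getc(); c[3]=1.4; setc(c)
look('t5.png',[.505,.065],.05)
E
```

```text
t 4.73 meas [497.4 195.7  49.6   1.4] F [ 0.7  1.2 -0.7] g 0.69 q [-0.71  0.26  0.32  1.95 -0.1   0.95 -0.32]
origin [0.5026 0.0652] th deg 3.39 base 0.1561 lat axle 2.4 lat origin 2.5 x_b -195.4
gap 13.4 side 2.0 axle [0.4993 0.1201] cmd [496.8 196.5  50.    1.4]
```

```bash
python3 - <<'E'
from h import *
path([.4993,.1201],0,[(0,-1),(15,-1.3)],5,25)
E
```

```text
[[60, -6.8, -0.3, 0.0, -0.8], [60, -11.8, -0.1, 0.0, -0.7], [60, -16.8, 0.0, 0.0, -0.6], [60, -21.8, 0.1, 0.0, -0.6], [60, -26.8, 0.2, 0.0, -0.6]]
cmd end [497.7 169.7  50.    2. ]
axle end [500.2  95.1]
```

Call:
arm_command(
  motion=[
    [60, -5.8, 0, 0, -0.2],
    [60, -11.2, 0, 0, -0.4],
    [60, -16.5, 0, 0, -0.6],
    [60, -21.7, 0.1, 0, -0.6],
    [60, -26.8, 0.2, 0, -0.6],
  ],
)

```text
time: 5.2
position: [0.4981, 0.1689, 0.0497]
tool_rot: [2.183, 2.259, 0.001]
ft_force: [0.9, 2.5, -0.9]
grip_width: 0.69
grip_force: 0.9
```

```bash
python3 - <<'E'
from h import *
look('t6.png',[.503,.04],.05)
E
```

```text
t 5.2 meas [498.1 168.9  49.7   2. ] F [ 0.9  2.5 -0.9] g 0.69 q [-0.68  0.24  0.33  1.97 -0.1   0.95 -0.26]
origin [0.5013 0.0395] th deg 2.1 base 0.1561 lat axle 0.8 lat origin -0.3 x_b -169.8
gap 12.2 side 1.2 axle [0.4993 0.0944] cmd [497.7 169.7  50.    2. ]
```

```bash
python3 - <<'E'
from h import *
path([.4993,.0944],0,[(0,-1.2),(20,0.4),(30,0.3)],5,25,extra=.5)
E
```

```text
[[60, -5.7, -1.6, 0.0, -1.0], [60, -10.7, -2.1, 0.0, -1.4], [60, -15.7, -2.5, 0.0, -1.8], [60, -20.7, -2.9, 0.0, -2.2], [60, -25.7, -2.7, 0.0, -2.1]]
cmd end [495.9 143.9  50.    4.1]
axle end [500.6  69.4]
```

Call:
arm_command(
  motion=[
    [60, -5.5, -0.9, 0, -0.6],
    [60, -10.7, -1.7, 0, -1.2],
    [60, -15.7, -2.3, 0, -1.7],
    [60, -20.7, -2.7, 0, -2.1],
    [60, -25.7, -2.7, 0, -2.1],
  ],
)

```text
time: 5.67
position: [0.4961, 0.1432, 0.0496]
tool_rot: [2.14, 2.3, 0.0]
ft_force: [0.6, 2.1, 0.1]
grip_width: 0.693
grip_force: 0.9
```

```bash
python3 - <<'E'
from h import *
look('t7.png',[.503,.015],.05)
E
```

```text
t 5.67 meas [496.1 143.2  49.6   4.1] F [0.6 2.1 0.1] g 0.69 q [-0.64  0.22  0.34  1.99 -0.09  0.94 -0.18]
origin [0.5047 0.0143] th deg 4.08 base 0.1562 lat axle 0.9 lat origin 1.6 x_b -144.5
gap 11.9 side 0.4 axle [0.5008 0.0692] cmd [495.9 143.9  50.    4.1]
```

```bash
python3 - <<'E'
from h import *
path([.5008,.0692],0,[(0,0.7),(15,-0.4),(60,-.2)],5,50)
E
```

```text
[[60, -5.3, 0.2, 0.0, 0.5], [60, -10.3, 0.6, 0.0, 0.8], [60, -15.3, 1.0, 0.0, 1.2], [60, -20.3, 0.9, 0.0, 1.2], [60, -25.3, 0.7, 0.0, 1.2]]
cmd end [498.4 118.7  50.    2.9]
[[60, -5.0, 0.0, 0.0, -0.1], [60, -10.0, -0.0, 0.0, -0.1], [60, -15.0, -0.0, 0.0, -0.1], [60, -20.0, -0.1, 0.0, -0.1], [60, -25.0, -0.1, 0.0, -0.2]]
cmd end [499.5  93.8  50.    3.1]
axle end [503.5  19.3]
```

Call:
arm_command(
  motion=[
    [60, -5.3, 0.2, 0, 0.4],
    [60, -10.3, 0.6, 0, 0.8],
    [60, -15.3, 0.9, 0, 1.2],
    [60, -20.3, 0.9, 0, 1.2],
    [60, -25.3, 0.7, 0, 1.2],
  ],
)

```text
time: 6.13
position: [0.4987, 0.118, 0.0495]
tool_rot: [2.165, 2.277, 0.0]
ft_force: [0.3, 1.5, -0.1]
grip_width: 0.693
grip_force: 0.9
```

Call:
arm_command(
  motion=[
    [60, -5, 0, 0, -0.1],
    [60, -10, 0, 0, -0.1],
    [60, -15, 0, 0, -0.1],
    [60, -20, -0.1, 0, -0.1],
    [60, -25, -0.1, 0, -0.2],
  ],
)

```text
time: 6.55
position: [0.5, 0.093, 0.0496]
tool_rot: [2.161, 2.28, 0.0]
ft_force: [1.1, 2.3, -0.3]
grip_width: 0.69
grip_force: 0.9
```

```bash
python3 - <<'E'
from h import *
look('t8.png',[.507,-.035],.05)
im=cv2.imread('pics/t8.png'); cv2.imwrite('pics/c8.png',cv2.resize(im[180:275,210:400],(800,400),interpolation=cv2.INTER_CUBIC))
E
```

```text
t 6.55 meas [500.   93.   49.6   3.1] F [ 1.1  2.3 -0.3] g 0.69 q [-0.58  0.21  0.38  2.01 -0.09  0.94 -0.1 ]
origin [ 0.5061 -0.0358] th deg 3.53 base 0.1564 lat axle -0.0 lat origin 0.2 x_b -94.3
gap 11.7 side 1.4 axle [0.5027 0.0191] cmd [499.5  93.8  50.    3.1]
```

View pics/c8.png

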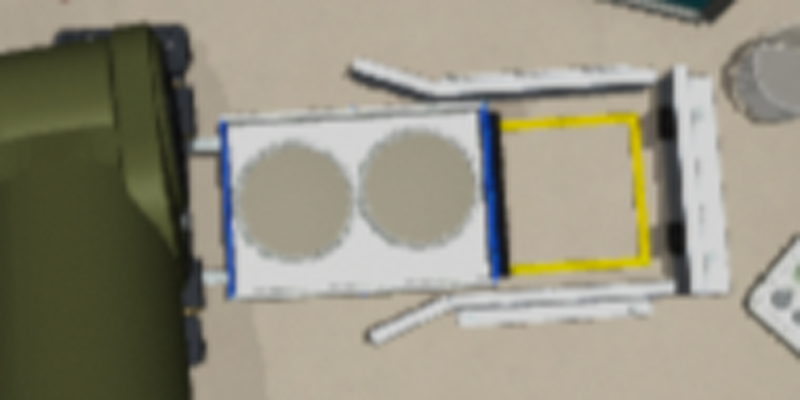

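The caddy is centred between the rails (crop: bumper edge at about x=500, buffers at about (665,120) and (675,240)) and heading straight. I'll keep going straight.

```bash
python3 - <<'E'
from h import *
path([.5027,.0191],0,[(0,0.1),(99,.1)],5,50)
path([.5027+.0595*.05,.0191-.998*.05],0,[(0,0.1),(99,.1)],3.6,18)
E
```

```text
[[60, -5.1, -1.2, 0.0, -0.3], [60, -10.1, -1.2, 0.0, -0.3], [60, -15.1, -1.2, 0.0, -0.3], [60, -20.1, -1.2, 0.0, -0.3], [60, -25.1, -1.1, 0.0, -0.3]]
cmd end [499.8  68.6  50.    3.4]
[[60, -5.0, -0.0, 0.0, -0.0], [60, -10.0, -0.0, 0.0, -0.0], [60, -15.0, -0.0, 0.0, -0.0], [60, -20.0, -0.0, 0.0, -0.0], [60, -25.0, -0.0, 0.0, -0.0]]
cmd end [501.3  43.7  50.    3.4]
axle end [505.7 -30.8]
[[60, -3.6, -0.0, 0.0, -0.0], [60, -7.2, -0.0, 0.0, -0.0], [60, -10.8, -0.0, 0.0, -0.0], [60, -14.4, -0.0, 0.0, -0.0], [60, -18.0, -0.0, 0.0, -0.0]]
cmd end [502.3  25.7  50.    3.4]
axle end [506.7 -48.8]
```

Call:
arm_command(
  motion=[
    [60, -5, -0.3, 0, -0.1],
    [60, -10, -0.6, 0, -0.2],
    [60, -15, -0.9, 0, -0.3],
    [60, -20, -1.1, 0, -0.3],
    [60, -25.1, -1.1, 0, -0.3],
  ],
)

```text
time: 7.02
position: [0.5002, 0.0679, 0.0497]
tool_rot: [2.155, 2.286, 0.001]
ft_force: [0.4, 1.7, -0.4]
grip_width: 0.686
grip_force: 0.9
```

Call:
arm_command(
  motion=[
    [60, -5, 0, 0, 0],
    [60, -10, 0, 0, 0],
    [60, -15, 0, 0, 0],
    [60, -20, 0, 0, 0],
    [60, -25, 0, 0, 0],
  ],
)

```text
time: 7.43
position: [0.5017, 0.043, 0.0496]
tool_rot: [2.155, 2.286, 0.0]
ft_force: [0.9, 1.2, -0.1]
grip_width: 0.689
grip_force: 0.9
```

Call:
arm_command(
  motion=[
    [60, -3.6, 0, 0, 0],
    [60, -7.2, 0, 0, 0],
    [60, -10.8, 0, 0, 0],
    [60, -14.4, 0, 0, 0],
    [60, -18, 0, 0, 0],
  ],
)

```text
time: 7.85
position: [0.5026, 0.0252, 0.0496]
tool_rot: [-2.155, -2.286, -0.0]
ft_force: [1.1, 1.6, 0.4]
grip_width: 0.69
grip_force: 0.8
```

```bash
python3 - <<'E'
from h import *
look('t9.png',[.510,-.102],.06)
p=camera_params('top'); im=cv2.imread('pics/t9.png')[:,:,::-1]
print(im[215,330:375].mean(1).astype(int).tolist(),ray(p,[(u,215) for u in (350,355,360,365,370)],.053)[:,1].round(4))
E
```

```text
t 7.85 meas [502.6  25.2  49.6   3.4] F [1.1 1.6 0.4] g 0.69 q [-0.49  0.2   0.43  2.03 -0.1   0.94  0.04]
origin [ 0.4998 -0.104 ] th deg 11.6 base 0.158 lat axle -18.0 lat origin -10.1 x_b -26.7
gap 8.5 side 28.6 axle [ 0.4887 -0.0501] cmd [502.3  25.7  50.    3.4]
[144, 145, 144, 144, 144, 143, 144, 143, 143, 142, 143, 143, 142, 143, 141, 141, 146, 161, 172, 191, 143, 74, 87, 57, 26, 43, 126, 162, 166, 135, 122, 130, 142, 138, 136, 113, 97, 77, 61, 58, 79, 174, 204, 207, 206] [-0.175  -0.1876 -0.2002 -0.2127 -0.2253]
```

Call:
arm_command(
  motion=[
    [60, -3, 0, 0, 0],
    [60, -6, 0, 0, 0],
    [60, -9, 0, 0, 0],
    [60, -12, 0, 0, 0],
    [60, -14, 0, 0, 0],
  ],
)

```text
time: 8.32
position: [0.5032, 0.011, 0.0494]
tool_rot: [-2.155, -2.286, 0.001]
ft_force: [-1.0, 1.5, 0.5]
grip_width: 0.688
grip_force: 0.7
```

Call:
arm_command(
  motion=[
    [60, -1, 0, 0, 0],
    [60, -2, 0, 0, 0],
    [60, -3, 0, 0, 0],
    [60, -4, 0, 0, 0],
  ],
)

```text
time: 8.65
position: [0.5035, 0.0075, 0.0495]
tool_rot: [-2.154, -2.286, 0.0]
ft_force: [-1.1, 1.9, 0.8]
grip_width: 0.691
grip_force: 0.7
```

```bash
python3 - <<'E'
from h import *
c=getc(); t=np.radians(c[3]); c[:2]+=18*np.array([np.sin(t),-np.cos(t)]); setc(c); now(); print(c)
p,im,d=snap('top','t10.png'); s=snap('scene')[1]
for v in (212,236): print(im[v,345:378].mean(1).astype(int).tolist())
C=np.zeros((600,800,3),np.uint8); C[:360]=cv2.resize(im[185:266,220:400],(800,360),interpolation=cv2.INTER_CUBIC); C[360:,:400]=cv2.resize(s[205:301,245:405],(400,240),interpolation=cv2.INTER_CUBIC)
cv2.imwrite('pics/c10.png',C[:,:,::-1])
E
```

```text
t 8.65 meas [503.5   7.5  49.5   3.4] F [-1.1  1.9  0.8] g 0.69 q [-0.47  0.2   0.44  2.03 -0.11  0.94  0.08]
[503.40236963   7.73464965  50.           3.4       ]
[142, 141, 141, 141, 142, 146, 151, 159, 174, 191, 203, 200, 131, 63, 85, 56, 26, 33, 81, 89, 82, 53, 28, 24, 25, 64, 177, 205, 206, 201, 204, 208, 207]
[150, 164, 180, 198, 200, 204, 206, 207, 207, 208, 207, 208, 207, 201, 130, 63, 82, 57, 27, 34, 81, 88, 82, 47, 18, 19, 21, 59, 176, 205, 207, 204, 206]
```

View pics/c10.png

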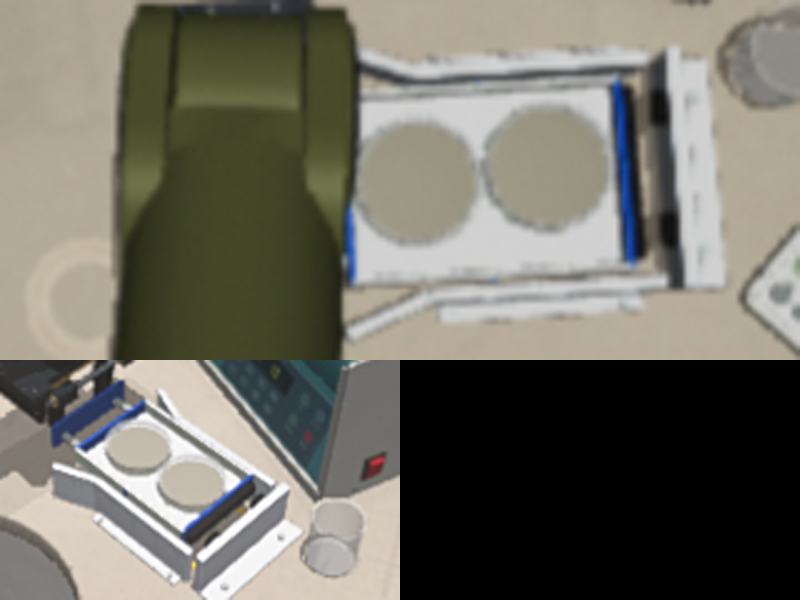

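The caddy is square in the bay, with the bumper about 8–10 mm short of the buffers and both dishes in the tray. I'll creep in, feeling for the touch.

Call:
arm_command(
  motion=[
    [60, -1, 0, 0, 0],
    [60, -2, 0, 0, 0],
    [60, -3, 0, 0, 0],
    [60, -4, 0, 0, 0],
    [60, -4.5, 0, 0, 0],
  ],
)

```text
time: 9.17
position: [0.5039, 0.0028, 0.0495]
tool_rot: [-2.155, -2.286, 0.0]
ft_force: [0.0, 1.0, -0.5]
grip_width: 0.692
grip_force: 0.6
```

Call:
arm_command(
  motion=[
    [60, -0.5, 0, 0, 0],
    [60, -1, 0, 0, 0],
    [60, -1.5, 0, 0, 0],
  ],
)

```text
time: 9.42
position: [0.504, 0.0015, 0.0495]
tool_rot: [-2.155, -2.286, -0.0]
ft_force: [-0.3, 2.1, -1.2]
grip_width: 0.689
grip_force: 0.6
```

Call:
arm_command(
  motion=[
    [60, -0.5, 0, 0, 0],
    [60, -1, 0, 0, 0],
  ],
)

```text
time: 9.58
position: [0.5041, 0.0005, 0.0495]
tool_rot: [-2.155, -2.286, 0.0]
ft_force: [-1.0, 0.6, -0.1]
grip_width: 0.687
grip_force: 0.6
```

Call:
arm_command(
  motion=[
    [60, -0.4, 0, 0, 0],
    [60, -0.8, 0, 0, 0],
  ],
)

```text
time: 9.75
position: [0.5041, -0.0003, 0.0495]
tool_rot: [-2.155, -2.286, 0.0]
ft_force: [-1.9, 0.7, -0.7]
grip_width: 0.689
grip_force: 0.6
```

Call:
arm_command(
  motion=[
    [60, -0.4, 0, 0, 0],
    [60, -0.8, 0, 0, 0],
  ],
)

```text
time: 9.92
position: [0.5042, -0.0011, 0.0496]
tool_rot: [-2.155, -2.286, -0.0]
ft_force: [-0.4, 0.7, -1.0]
grip_width: 0.696
grip_force: 0.6
```

Call:
arm_command(
  motion=[
    [60, -0.4, 0, 0, 0],
  ],
)

```text
time: 10.0
position: [0.5042, -0.0015, 0.0496]
tool_rot: [-2.155, -2.286, -0.0]
ft_force: [-1.0, 0.8, -0.3]
grip_width: 0.689
grip_force: 0.6
```

```bash
python3 - <<'E'
from h import *
now(); p,im,d=snap('top','t11.png')
for v in (208,212,236,240): print(v,im[v,352:378].mean(1).astype(int).tolist())
print(ray(p,[(u,215) for u in range(362,374)],.05)[:,1].round(4))
E
```

```text
t 10.0 meas [504.2  -1.5  49.6   3.4] F [-1.   0.8 -0.3] g 0.69 q [-0.46  0.2   0.44  2.03 -0.11  0.94  0.1 ]
208 [192, 201, 205, 207, 207, 207, 207, 203, 155, 82, 88, 62, 30, 21, 12, 14, 19, 28, 81, 180, 205, 204, 173, 183, 193, 202]
212 [141, 141, 146, 161, 169, 179, 194, 205, 198, 122, 71, 61, 40, 22, 16, 19, 23, 25, 66, 177, 204, 207, 201, 205, 207, 208]
236 [199, 203, 206, 207, 208, 208, 207, 207, 207, 203, 165, 89, 76, 68, 41, 23, 13, 11, 18, 21, 60, 176, 204, 206, 204, 205]
240 [207, 207, 207, 207, 207, 207, 207, 207, 207, 207, 201, 129, 63, 79, 55, 26, 22, 32, 32, 30, 57, 146, 195, 206, 206, 190]
[-0.2057 -0.2082 -0.2107 -0.2132 -0.2157 -0.2183 -0.2208 -0.2233 -0.2258
 -0.2283 -0.2308 -0.2334]
```

Call:
arm_command(
  motion=[
    [60, -0.4, 0, 0, 0],
    [60, -0.8, 0, 0, 0],
  ],
)

```text
time: 10.22
position: [0.5043, -0.0023, 0.0495]
tool_rot: [-2.155, -2.286, -0.0]
ft_force: [-1.2, 1.1, -0.9]
grip_width: 0.689
grip_force: 0.6
```

Call:
arm_command(
  motion=[
    [60, -0.4, 0, 0, 0],
    [60, -0.8, 0, 0, 0],
  ],
)

```text
time: 10.38
position: [0.5043, -0.0031, 0.0495]
tool_rot: [-2.155, -2.286, 0.0]
ft_force: [-1.2, 0.5, -0.5]
grip_width: 0.69
grip_force: 0.6
```

Call:
arm_command(
  motion=[
    [60, -0.4, 0, 0, 0],
  ],
)

```text
time: 10.47
position: [0.5043, -0.0032, 0.0495]
tool_rot: [-2.155, -2.286, -0.001]
ft_force: [-1.0, 2.1, -0.5]
grip_width: 0.689
grip_force: 1.4
```

Call:
arm_command(
  motion=[
    [60, -0.4, 0, 0, 0],
  ],
)

```text
time: 10.55
position: [0.5042, -0.0032, 0.0495]
tool_rot: [-2.154, -2.285, -0.001]
ft_force: [-1.5, 3.3, 0.2]
grip_width: 0.69
grip_force: 1.9
```

Call:
arm_command(
  motion=[
    [60, -0.4, 0, 0, 0],
  ],
)

```text
time: 10.63
position: [0.5042, -0.0033, 0.0495]
tool_rot: [-2.154, -2.285, -0.001]
ft_force: [-1.8, 4.8, 0.8]
grip_width: 0.687
grip_force: 2.6
```

Call:
arm_command(
  motion=[
    [60, -0.3, 0, 0, 0],
  ],
)

```text
time: 10.72
position: [0.5042, -0.0033, 0.0495]
tool_rot: [-2.154, -2.285, -0.002]
ft_force: [-2.0, 5.2, -0.5]
grip_width: 0.691
grip_force: 2.9
```

Call:
arm_command(
  motion=[
    [60, -0.5, 0, 0, 0],
    [60, -0.5, 0, 0, 0],
  ],
)

```text
time: 10.88
position: [0.5042, -0.0033, 0.0495]
tool_rot: [-2.153, -2.285, -0.002]
ft_force: [-2.2, 6.9, 0.1]
grip_width: 0.691
grip_force: 3.1
```

Call:
arm_command(
  motion=[
    [60, -0.2, 0, 0, 0],
    [60, -0.2, 0, 0, 0],
    [60, -0.2, 0, 0, 0],
    [60, -0.2, 0, 0, 0],
    [60, -0.2, 0, 0, 0],
  ],
)

```text
time: 11.3
position: [0.5042, -0.0033, 0.0495]
tool_rot: [-2.153, -2.285, -0.002]
ft_force: [-2.2, 6.0, -0.4]
grip_width: 0.692
grip_force: 3.3
```

Call:
arm_command(
  motion=[
    [60, 0, 0, 0, 0],
    [60, 0, 0, 0, 0],
    [60, 0, 0, 0, 0],
    [60, 0, 0, 0, 0],
    [60, 0, 0, 0, 0],
  ],
)

```text
time: 11.72
position: [0.5042, -0.0033, 0.0495]
tool_rot: [-2.153, -2.285, -0.002]
ft_force: [-1.7, 6.1, -0.4]
grip_width: 0.688
grip_force: 3.3
```

Call:
arm_command(
  motion=[
    [60, 0, 0, 0, 0],
    [60, 0, 0, 0, 0],
    [60, 0, 0, 0, 0],
  ],
)

```text
time: 11.97
position: [0.5042, -0.0033, 0.0495]
tool_rot: [-2.153, -2.285, -0.002]
ft_force: [-1.0, 5.7, 1.0]
grip_width: 0.691
grip_force: 3.3
```

Force is about 6 N. Rolling friction may take some of that, so I'll add a little and hold one clear second.

Call:
arm_command(
  motion=[
    [60, -0.3, 0, 0, 0],
    [60, -0.5, 0, 0, 0],
    [60, -0.5, 0, 0, 0],
    [60, -0.5, 0, 0, 0],
    [60, -0.5, 0, 0, 0],
  ],
)

```text
time: 12.38
position: [0.5041, -0.0033, 0.0495]
tool_rot: [-2.152, -2.285, -0.003]
ft_force: [-2.2, 7.3, 0.9]
grip_width: 0.691
grip_force: 3.8
```

Call:
arm_command(
  motion=[
    [60, 0, 0, 0, 0],
    [60, 0, 0, 0, 0],
    [60, 0, 0, 0, 0],
    [60, 0, 0, 0, 0],
    [60, 0, 0, 0, 0],
  ],
)

```text
time: 12.8
position: [0.5042, -0.0033, 0.0495]
tool_rot: [-2.152, -2.285, -0.003]
ft_force: [-1.5, 7.7, 0.3]
grip_width: 0.687
grip_force: 3.8
```

Call:
arm_command(
  motion=[
    [60, 0, 0, 0, 0],
    [60, 0, 0, 0, 0],
    [60, 0, 0, 0, 0],
  ],
)

```text
time: 13.05
position: [0.5041, -0.0033, 0.0495]
tool_rot: [-2.152, -2.285, -0.003]
ft_force: [-1.6, 7.8, 0.6]
grip_width: 0.689
grip_force: 3.8
```

Call:
arm_command(
  motion=[
    [60, 0.8, 0, 0, 0],
    [60, 1.6, 0, 0, 0],
    [60, 2.4, 0, 0, 0],
    [60, 3.2, 0, 0, 0],
    [60, 4.5, 0, 0, 0],
  ],
)

```text
time: 13.47
position: [0.5047, -0.0024, 0.0497]
tool_rot: [2.154, 2.284, -0.0]
ft_force: [0.4, -0.1, -0.5]
grip_width: 0.691
grip_force: 0.0
```

Call:
arm_command(
  motion=[
    [60, 4, 0, 0, 0],
    [60, 14, 0, 0, 0],
    [60, 30, 0, 0, 0],
    [60, 45, 0, 0, 0],
    [60, 60, 0, 0, 0],
  ],
)

```text
time: 13.88
position: [0.5008, 0.0598, 0.0497]
tool_rot: [2.154, 2.286, 0.001]
ft_force: [1.2, 1.0, -1.0]
grip_width: 0.691
grip_force: 0.0
```

Call:
arm_command(
  motion=[
    [60, 30, 0, -20, 0],
    [60, 60, 0, -40, 0],
    [60, 90, 0, -60, 0],
    [60, 120, 0, -80, 0],
    [60, 120, 0, -80, 0],
  ],
)

```text
time: 14.3
position: [0.4948, 0.1877, 0.134]
tool_rot: [2.144, 2.296, 0.016]
ft_force: [0.7, 0.5, 0.7]
grip_width: 0.69
grip_force: 0.0
```

```bash
python3 - <<'E'
from h import *
now(); p,im,d=snap('top','t12.png'); caddy(p,im,np.array([.512,-.131]),.06); s=snap('scene')[1]
C=np.zeros((600,800,3),np.uint8); C[:360]=cv2.resize(im[185:266,220:400],(800,360),interpolation=cv2.INTER_CUBIC); C[360:,:400]=cv2.resize(s[205:301,245:405],(400,240),interpolation=cv2.INTER_CUBIC)
cv2.imwrite('pics/c12.png',C[:,:,::-1])
E
```

```text
t 14.3 meas [494.8 187.7 134.    3.9] F [0.7 0.5 0.7] g 0.69 q [-0.7   0.13  0.32  1.9  -0.05  1.11 -0.3 ]
origin [ 0.5115 -0.1319] th deg 3.25 base 0.1562 lat axle 0.1 lat origin 0.0 x_b 1.9
```

View pics/c12.png

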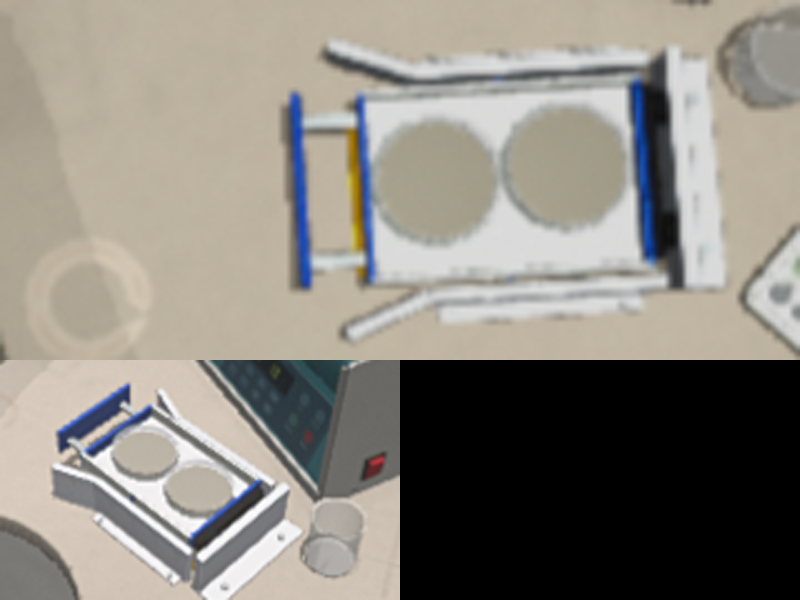

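The caddy is parked square on the buffers: bumper at about (655,170) against the buffers at about (668,110) and (672,230). Both dishes are in the tray and the robot is clear. Handing in.

```bash
python3 -c "
from bench import *
print(close_job())"
```

```text
the job is handed in; nothing more can be done
None
```

The caddy is parked square against the buffers with both dishes in the tray; I leaned on it at about 6 to 8 N for roughly 2 s (longer than the second asked), then drew the arm back clear. The castors were never in view, so I took them as trailing from the distance rolled and the nearly straight run in.

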